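Drop the stone jars into the deposit safe and wind its time lock

ROBOT

A 6-joint arm with a two-finger parallel gripper is mounted at the origin on a cart in front of the work surface, level with it; the furniture and walls round the work are solid. World frame = base frame: x ahead of the robot, y to its left, z up, the work surface at z = 0. Lengths are in m, angles in rad, forces in N, time in s.
With the tool pointing down it reaches from about 0.275 to 0.875 m from the base axis. Payload 12.5 kg.
Tool frame: the origin (TCP) lies midway between the tips of the shut fingers; the grasp point (between the pads) lies 19 mm behind it (robot.tcp_to_grasp is the distance from the TCP to the grasp point, in m); z points along the fingers, y is the line along which they close (so a half turn about z gives the same grasp; the last joint's range is limited). The gripper opens to 85 mm and grips with 20 to 120 N. Pads are 22 mm wide; open, the fingers measure 114 mm over their backs; the gripper's body (76 mm by 85 mm) begins 54 mm behind the grasp point. The pads swing forward as they close: fully open they stand 13 mm farther back than shut.
Start: joints at [-0.085, 0.351, 1.652, -0, 1.139, -0.085], TCP at [0.55, 0, 0.231] pointing down, gripper open.
Joint ranges: [-2.75, 2.75], [-0.79, 2.1], [0.01, 2.65], [-1.57, 4.71], [0.07, 3.14], [-2.87, 2.87]. Speed limits (rad/s): [2.22, 2.22, 2.79, 3.14, 3.14, 3.14].

INTERFACE

Orientations are given as a unit quaternion [w, x, y, z].
In Python, from bench import robot, imaging, workorder gives the robot as it stands.
- The arm moves only by the tool servo_tool, never from a script. Its argument "steps" is a list that holds one entry, the list of rows, each a list of 7 numbers: the opening, from 0 (shut) to 1 (fully open), then the shift along the tool's x, y, z in mm, then the turn, a rotation vector about the tool's x, y, z in units of 5 degrees (1.0 is 5 degrees). In form: [[[claw, dx, dy, dz, wx, wy, wz], ...]]. A call has 1 to 5 rows; each row is the pose to reach, as a shift and turn from the pose commanded when the call began, along the tool's axes at that moment; what a row does not reach only later rows make up. A row lasts 1/8 s, in which the tool goes at most 62.5 mm and 10.7 degrees, less where a joint would pass 70% of its speed; a pose out of reach is approached as far as the arm can. A call with a gripper value outside its range is refused whole. The fingers move at their own pace and stop on an object; the grip force is fixed at half the most. Time passes only in rows, so rows that repeat a pose let the fingers close. It gives the time, the measured TCP pose, the force, the opening and the grip force at its end, in the units of the state.
- robot.observe(): the state, without advancing time (a new reading comes with each control period).
- imaging.snapshot(name): name is "scene" or "side" or "wrist"; returns a dict with "color" (480x640x3 uint8, red, green, blue), "fx", "fy", "cx", "cy" (pixels), "dist_coeffs" ([k1, k2, p1, p2, k3] as OpenCV has them; the pictures are not rectified), "pose" (4x4, takes a point from camera to world coordinates); the wrist camera has in their place "tool_from_camera" (4x4, takes a point from camera to tool coordinates, whose origin is the TCP and whose axes are the flange's). Camera axes: x right, y down, z forward; pixel columns grow to the right and rows downward; lengths in m; the calibration is good to about 2 mm. A picture is of the moment at which its call begins: read the wrist's pose just before it. There is no depth.
- workorder.close_job(): hands the job in; it is judged then, once.
The state is a dict: "clock": time; "joints": joint angles; "joint_velocities": joint speeds; "joint_torque": joint torques, N m; "eef_pos": TCP position; "eef_rot": TCP orientation; "ft_force": force on the tool from outside, world axes, zero at the start; "wrist_torque": the same for the moment, N m; "width": finger opening in m; "grip_force": force on a finger pad.
Only numpy, scipy, OpenCV 4.12 (cv2) and the standard library are available. Lean on these libraries where they do the work, as an engineer would, in place of code of your own. Each camera call takes 0.05 s, during which the arm holds its last target. There are 200 camera calls.

TASK

Lock the day's stones away: open the sliding shutter of the deposit safe, put every stone jar on the desk into it by pushing it off the safe's sill so that it drops down the chute, and slide the shutter fully shut again. Then wind the time lock on the safe's roof, turning its key clockwise until it will go no further. Leave the other things on the desk where they are.

Things in the scene. Friction and masses are not known exactly. Their poses are not given: they have to be found in the camera images.
- safe: grey steel deposit safe, fixed, stepped like a chair. Origin: centre of its underside; x from its front (the sill side, towards the robot) to its back, y to its left, z up. 220 mm deep (x -115 to 105 mm), 200 mm wide. Front: bare steel sill at z 115 mm, with a raised edge 4 mm high along its front and sides. Back: housing from x -15 mm on, roof at z 186 mm; strong-room inside and under the sill
- sill_spot (a point): point on top of the sill, straight in front of the middle of the chute mouth and 40 mm before the edge (x -70, y 45, z 115 mm in the safe's frame): a good place to stand a jar; axes as the safe's
- drop_edge (a point): middle of the edge where the sill ends and the chute begins (x -30, y 45, z 115 mm in the safe's frame, axes as the safe's). The chute mouth behind is 66 mm wide and 60 mm high, under the roof; a jar falls once its middle is pushed past the edge in the safe's +x. A rail at z 178 to 185 mm juts out over the mouth to x -27 mm: keep upright fingers before it
- shutter (a joint): steel plate shutter in front of the chute mouth: 0 = fully shut, grows as it slides to the safe's right (its -y) up to 0.080 m, fully open; the mouth is quite clear from 0.074. It stays where it is left and takes about 2 N
- shutter_tab (a point): middle of the shutter's upright black pull tab, 13 mm (x) by 14 mm (y) by 34 mm high, which stands 17 mm clear of the front of the plate with its foot 30 mm above the sill; moves with the shutter; axes as the safe's
- time_key (a joint): winding key of the time lock, on the roof in the right back part: angle in rad, grows clockwise seen from above, starts between 0 and 0.7, ends at a stop at 4.8 (fully wound; 4.5 or more counts). Spring and friction together need up to 0.1 N m; a ratchet holds it wherever it is let go, so it can be wound in several part turns
- key_grip (a point): centre of the key's flat brass bow, on its upright axis, 32 mm above the roof: the bow is 44 mm wide along this point's x, 7 mm thick along its y and 24 mm high; turns with the key
- jar_a: screw-cap jar of small stones, clear body, black cap, 39 mm across, 43 mm high, 35 to 65 g; starts upright on the desk to the right of the safe. Origin: centre of its underside, z along its axis to the cap. 2 to 4 of the jars are there. Deposited when its origin is less than 105 mm above the safe's underside within its outline; may roll if knocked over
- jar_b: screw-cap jar of small stones, clear body, black cap, 39 mm across, 43 mm high, 35 to 65 g; starts upright on the desk to the right of the safe. Origin: centre of its underside, z along its axis to the cap. 2 to 4 of the jars are there. Deposited when its origin is less than 105 mm above the safe's underside within its outline; may roll if knocked over
- jar_c: screw-cap jar of small stones, clear body, black cap, 39 mm across, 43 mm high, 35 to 65 g; starts upright on the desk to the right of the safe. Origin: centre of its underside, z along its axis to the cap. 2 to 4 of the jars are there. Deposited when its origin is less than 105 mm above the safe's underside within its outline; may roll if knocked over
- jar_d: screw-cap jar of small stones, clear body, black cap, 39 mm across, 43 mm high, 35 to 65 g; starts upright on the desk to the right of the safe. Origin: centre of its underside, z along its axis to the cap. 2 to 4 of the jars are there. Deposited when its origin is less than 105 mm above the safe's underside within its outline; may roll if knocked over
- loupe: folded metal loupe, 27 x 44 x 14 mm, lying on the desk near the jars; leave it be. Origin: centre of its underside
- tweezers: steel tweezers, 162 mm long (along y), 13 mm wide, 10 mm high, lying on the desk near the jars; leave them be. Origin: centre of the underside
Mind the look-alikes: they are no part of the job. What is shaped like the jar_a but brown or yellow is not meant.

How it is judged:
On the way, in this order (a step that is already met when the one before it is completed fails the run):
1. the shutter is open (0.074 m or more) (value of joint shutter above 0.074 m), for 0.2 s.
2. every jar lies in the strong-room of the safe (z of each of jar_a, jar_b, jar_c, jar_d in the frame of safe below 0.105 m and x of jar_a in the frame of safe between -0.115 and 0.105 m and y of jar_a in the frame of safe between -0.1 and 0.1 m and x of jar_b in the frame of safe between -0.115 and 0.105 m and y of jar_b in the frame of safe between -0.1 and 0.1 m and x of jar_c in the frame of safe between -0.115 and 0.105 m and y of jar_c in the frame of safe between -0.1 and 0.1 m and x of jar_d in the frame of safe between -0.115 and 0.105 m and y of jar_d in the frame of safe between -0.1 and 0.1 m), for 0.2 s.
3. the shutter is shut (within 6 mm) (value of joint shutter below 0.006 m), for 0.2 s.
4. the time lock is wound to 4.5 rad or more (value of joint time_key above 4.5 rad), for 0.2 s.
At the end, for the whole second after the job is handed in: every jar lies at rest in the strong-room (origin less than 105 mm above the safe's underside, within its outline), the shutter is shut to within 6 mm, the time lock is wound to 4.5 rad or more (all of step 2 and value of joint shutter below 0.006 m and value of joint time_key above 4.5 rad and linear speed of each of jar_a, jar_b, jar_c, jar_d below 0.05 m/s); the robot touches nothing.
It fails at once if the loupe or the tweezers are moved more than 50 mm (distance of any of loupe, tweezers from where it was at the start of the episode above 0.05 m).
Of jar_a, jar_b, jar_c, jar_d only 2 to 4 are there at a start; the rules pass over those that are not, and their reading is None.
At some moment in a run one of jar_a, jar_b, jar_c, jar_d may be knocked a few centimetres aside while the robot is not near it.
Once in a run the grip may slacken for a moment while it holds something.
It also fails if it takes over 210 s, if anything falls off the work surface, if the arm or the gripper's body presses on something with over 40 N, if the wrist force passes 120 N, or if a joint passes its speed limit or range.

## Working session

There is one attempt and no reset: what is moved stays moved. The work goes in short steps, Python scripts to look and compute and a tool call to move; the robot and the scene stay as the last step left them, time stands still between calls to the robot, and variables do not carry over. Pictures are saved under pics/ and viewed, at most 14 in all, crops included, and the job is handed in when it is done.

Besides the shell and the picture viewer there is one more tool, called after "Emit:" as a command line: name --argument value ..., lists and objects as JSON in quotes. servo_tool: Moves the arm, as the interface text tells. Its arguments: {"type":"object","properties":{"steps":{"type":"array","items":{"type":"array","items":{"type":"array","items":{"type":"number"}}}}},"required":["steps"]}

```bash
mkdir -p pics; ls; python3 - <<'E'
from bench import robot, imaging
import cv2,pickle,numpy as np
s=robot.observe();print({k:np.round(v,3).tolist() for k,v in s.items()})
d={}
for n in("scene","side","wrist"):
    d[n]=imaging.snapshot(n);cv2.imwrite(f"pics/{n}0.png",d[n]["color"][:,:,::-1])
    print(n,{k:np.round(v,3).tolist() for k,v in d[n].items() if k!="color"})
pickle.dump((s,d),open("s0.pkl","wb"))
E
```

```text
pics
{'clock': 0.0, 'joints': [-0.085, 0.351, 1.652, 0.0, 1.139, -0.085], 'joint_velocities': [-0.0, -0.001, 0.0, -0.0, 0.001, 0.001], 'joint_torque': [0.001, -50.611, -29.141, 0.0, 0.005, 0.0], 'eef_pos': [0.55, 0.0, 0.231], 'eef_rot': [-0.0, 0.707, 0.707, -0.0], 'ft_force': [0.361, 0.405, -0.358], 'wrist_torque': [0.032, -0.005, -0.02], 'grip_force': 0.0, 'width': 0.086}
scene {'fx': 548.412, 'fy': 548.412, 'cx': 315.652, 'cy': 241.294, 'dist_coeffs': [-0.047, 0.0, 0.0, 0.0, 0.0], 'pose': [[0.685, -0.484, 0.544, 0.056], [-0.728, -0.432, 0.532, -0.285], [-0.023, -0.761, -0.649, 0.725], [0.0, 0.0, 0.0, 1.0]]}
side {'fx': 553.918, 'fy': 553.918, 'cx': 318.651, 'cy': 234.352, 'dist_coeffs': [-0.051, 0.0, 0.0, 0.0, 0.0], 'pose': [[1.0, 0.008, -0.023, 0.595], [0.023, -0.543, 0.84, -0.787], [-0.006, -0.84, -0.543, 0.778], [0.0, 0.0, 0.0, 1.0]]}
wrist {'fx': 390.928, 'fy': 390.928, 'cx': 322.257, 'cy': 242.394, 'dist_coeffs': [-0.012, 0.0, 0.0, 0.0, 0.0], 'tool_from_camera': [[0.0, -0.958, -0.286, 0.073], [1.0, 0.0, 0.001, -0.0], [-0.001, -0.286, 0.958, -0.143], [0.0, 0.0, 0.0, 1.0]]}
```

View pics/scene0.png

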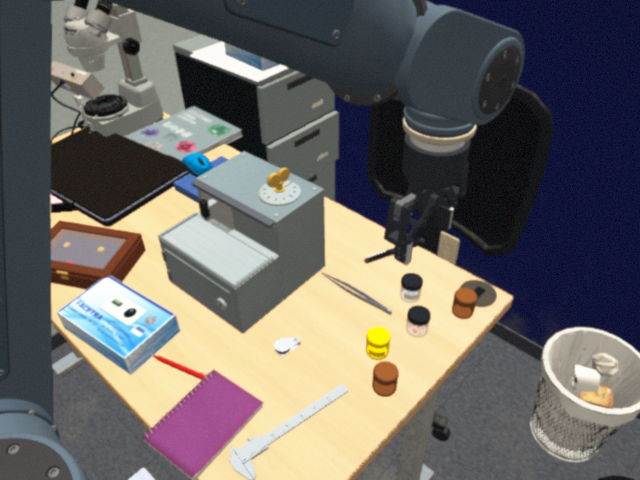

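View pics/side0.png

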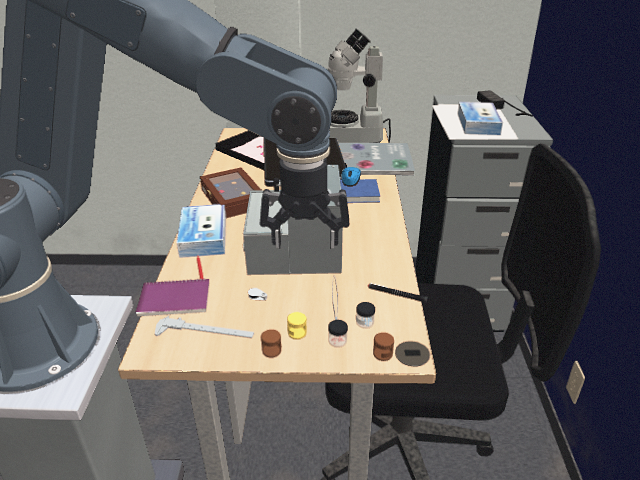

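The scene picture shows two black-cap jars at about (411,288) and (418,321), with the yellow one at (378,343) and the browns at (385,379) and (464,302). The safe is around (245,230), with its key at (279,183) and shutter tab at (205,205). I'll enlarge the safe.

```bash
cat > h.py <<'E'
import numpy as np,cv2
from scipy.spatial.transform import Rotation as R
def K(c): return np.array([[c["fx"],0,c["cx"]],[0,c["fy"],c["cy"]],[0,0,1.]])
def pose(c,s=None):
    if "pose" in c: return np.array(c["pose"])
    T=np.eye(4);w,x,y,z=s["eef_rot"];T[:3,:3]=R.from_quat([x,y,z,w]).as_matrix();T[:3,3]=s["eef_pos"]
    return T@np.array(c["tool_from_camera"])
def ray(c,uv,z,s=None):
    P=pose(c,s);p=cv2.undistortPoints(np.array([[uv]],float),K(c),np.array(c["dist_coeffs"]))[0,0]
    d=P[:3,:3]@[p[0],p[1],1];o=P[:3,3];return o+d*(z-o[2])/d[2]
def proj(c,X,s=None):
    P=np.linalg.inv(pose(c,s));return cv2.projectPoints(np.array(X,float).reshape(-1,3),cv2.Rodrigues(P[:3,:3])[0],P[:3,3],K(c),np.array(c["dist_coeffs"]))[0][:,0]
def crop(c,u0,v0,w,h,f,fn):
    im=c["color"][v0:v0+h,u0:u0+w,::-1];cv2.imwrite(fn,cv2.resize(im,None,fx=f,fy=f,interpolation=cv2.INTER_CUBIC))
E
python3 - <<'E'
from h import *;import pickle
s,d=pickle.load(open("s0.pkl","rb"))
crop(d["scene"],150,145,190,190,3,"pics/c1.png")
for n,uv in [("j1",(411,279)),("j2",(418.5,313))]: print(n,ray(d["scene"],uv,.043))
for n,uv in [("j1",(366,308)),("j2",(338,326))]: print(n,ray(d["side"],uv,.043))
E
```

```text
j1 [0.66445199 0.07838338 0.043     ]
j2 [0.60723211 0.02190903 0.043     ]
j1 [0.66654162 0.07654863 0.043     ]
j2 [0.6094357  0.02194224 0.043     ]
```

View pics/c1.png

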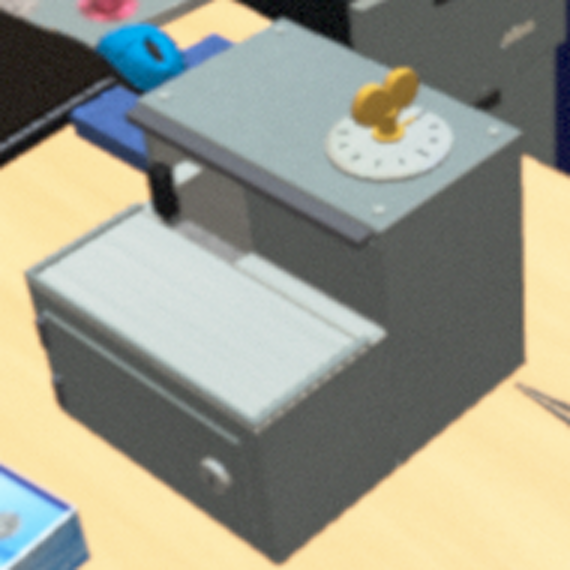

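View pics/wrist0.png

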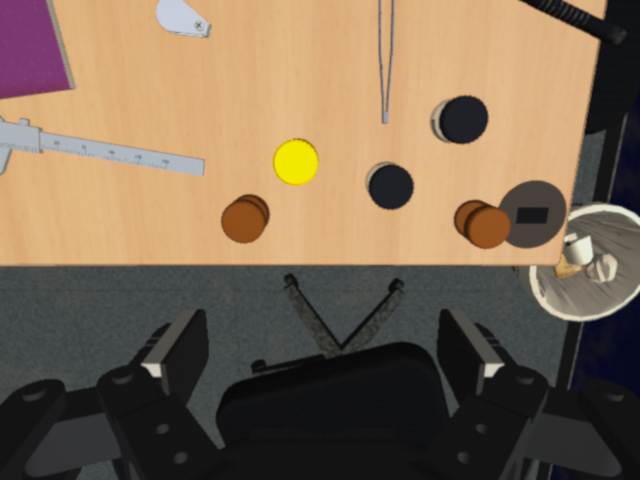

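```bash
python3 - <<'E'
from h import *;import pickle
from scipy.optimize import least_squares as ls
s,d=pickle.load(open("s0.pkl","rb"));c=d["scene"]
M=np.array([[-115,-100,0],[-115,100,0],[105,-100,0],[105,100,186],[105,-100,186],[-115,100,119],[-115,-100,119]])/1e3
px=np.array([[280,562],[62,408],[525,360],[287,18],[522,132],[28,275],[258,430]])/3+[150,145]
W=lambda p,X:np.c_[np.cos(p[2])*X[:,0]-np.sin(p[2])*X[:,1]+p[0],np.sin(p[2])*X[:,0]+np.cos(p[2])*X[:,1]+p[1],X[:,2]]
r=ls(lambda p:(proj(c,W(p,M))-px).ravel(),[.55,.3,0]);p=r.x;print(p,np.round(r.fun.reshape(-1,2),1))
np.save("safe.npy",p)
for n,X in dict(spot=[-.07,.045,.115],edge=[-.03,.045,.115],mouthL=[-.03,.078,.115],mouthR=[-.03,.012,.115]).items():
    w=W(p,np.array([X]));print(n,w,(proj(c,w)-[150,145])*3)
inv=lambda w:(np.array([[np.cos(p[2]),np.sin(p[2])],[-np.sin(p[2]),np.cos(p[2])]])@(np.array(w)[:2]-p[:2])).round(4)
f=lambda u,v,z:(lambda w:(w.round(4),inv(w)))(ray(c,(150+u/3,145+v/3),z))
print("tab top",f(161,165,.179),"tab foot",f(170,215,.145),"key base",f(390,145,.188),"bow lobes",f(370,105,.218),f(404,84,.218))
P=d["scene"]["color"]
E
```

```text
[0.51196992 0.33716438 0.04536636] [[ 0.5  2.9]
 [ 0.2  1.6]
 [ 1.4  1.9]
 [-1.2 -1.3]
 [ 1.3 -1.5]
 [-1.6 -2.4]
 [-0.5 -2.5]]
spot [[0.44000116 0.37894353 0.115     ]] [[144.21285703 272.88833212]]
edge [[0.47996    0.38075756 0.115     ]] [[195.83571225 239.51837025]]
mouthL [[0.47846343 0.41372361 0.115     ]] [[159.83886704 218.11384434]]
mouthR [[0.48145658 0.34779151 0.115     ]] [[233.1332441  261.68791288]]
tab top (array([0.465 , 0.3792, 0.179 ]), array([-0.045 ,  0.0441])) tab foot (array([0.4634, 0.3772, 0.145 ]), array([-0.0467,  0.0422])) key base (array([0.5562, 0.2858, 0.188 ]), array([ 0.0418, -0.0533])) bow lobes (array([0.5471, 0.2894, 0.218 ]), array([ 0.033 , -0.0493])) (array([0.574 , 0.2903, 0.218 ]), array([ 0.0599, -0.0496]))
```

Emit:
servo_tool --steps '[[[1,0,0,-50,0,0,-2],[1,20,-20,-100,0,0,-4],[1,70,-50,-110,0,0,-6],[1,120,-80,-110,0,0,-8],[1,170,-110,-110,0,0,-10]]]'

```text
clock: 0.78
eef_pos: [0.4387, 0.1713, 0.3413]
eef_rot: [0.0, 0.34, 0.941, 0.0]
ft_force: [0.8, 0.7, -0.5]
width: 0.0853
grip_force: 0.0
```

```bash
cat >> h.py <<'E'
def safe2w(X):
    p=np.load("safe.npy");X=np.atleast_2d(X);c,s=np.cos(p[2]),np.sin(p[2])
    return np.c_[c*X[:,0]-s*X[:,1]+p[0],s*X[:,0]+c*X[:,1]+p[1],X[:,2]]
def w2safe(w):
    p=np.load("safe.npy");c,s=np.cos(p[2]),np.sin(p[2]);x,y=w[0]-p[0],w[1]-p[1];return np.array([c*x+s*y,-s*x+c*y,w[2]])
def go(s,X,yaw=None):
    "delta (mm, 5deg) in tool axes to TCP at world X, tool pointing down; yaw = world direction of tool y, deg (mod 180)"
    w,x,y,z=s["eef_rot"];A=R.from_quat([x,y,z,w]);a=A.as_matrix()
    cur=np.degrees(np.arctan2(a[1,1],a[0,1]))
    if yaw is None: yaw=cur
    dy=(yaw-cur+90)%180-90;yw=np.radians(cur+dy)
    ty=np.array([np.cos(yw),np.sin(yw),0]);tz=np.array([0,0,-1.]);T=np.c_[np.cross(ty,tz),ty,tz]
    return np.r_[a.T@(np.array(X)-s["eef_pos"])*1e3,np.degrees(R.from_matrix(a.T@T).as_rotvec())/5].round(1)
def st():
    from bench import robot;s=robot.observe();w,x,y,z=s["eef_rot"];a=R.from_quat([x,y,z,w]).as_matrix()
    print("t",round(s["clock"],2),"pos",np.round(s["eef_pos"],4),"safe",w2safe(s["eef_pos"]).round(4),"ty",round(np.degrees(np.arctan2(a[1,1],a[0,1])),1),"w",round(s["width"],4),"g",round(s["grip_force"],1),"F",np.round(s["ft_force"],1),"j6",round(s["joints"][5],2));return s
E
python3 - <<'E'
from h import *
s=st();p=np.load("safe.npy");print(go(s,[.40,.34,.34],90+np.degrees(p[2])))
E
```

```text
t 0.78 pos [0.4387 0.1713 0.3413] safe [-0.0807 -0.1624  0.3413] ty 50.3 w 0.0853 g 0.0 F [ 0.8  0.7 -0.5] j6 -0.6
[137.6 105.1   1.4   0.    0.   -8.5]
```

Emit:
servo_tool --steps '[[[1,34,26,0,0,0,-2.1],[1,69,52,0,0,0,-4.2],[1,103,79,0,0,0,-6.4],[1,137.6,105,1,0,0,-8.5],[1,137.6,105,1,0,0,-8.5]]]'

```text
clock: 1.4
eef_pos: [0.4011, 0.3408, 0.3397]
eef_rot: [-0.0, -0.024, 1.0, -0.0]
ft_force: [0.5, -1.0, 1.0]
width: 0.0853
grip_force: 0.0
```

```bash
python3 - <<'E'
from h import *;from bench import imaging;import pickle
s=st();c=imaging.snapshot("wrist");pickle.dump((s,c),open("s1.pkl","wb"));cv2.imwrite("pics/w1.png",c["color"][:,:,::-1])
E
```

```text
t 1.4 pos [0.4011 0.3408 0.3397] safe [-0.1106  0.0086  0.3397] ty 92.8 w 0.0853 g 0.0 F [ 0.5 -1.   1. ] j6 -1.0
```

View pics/w1.png

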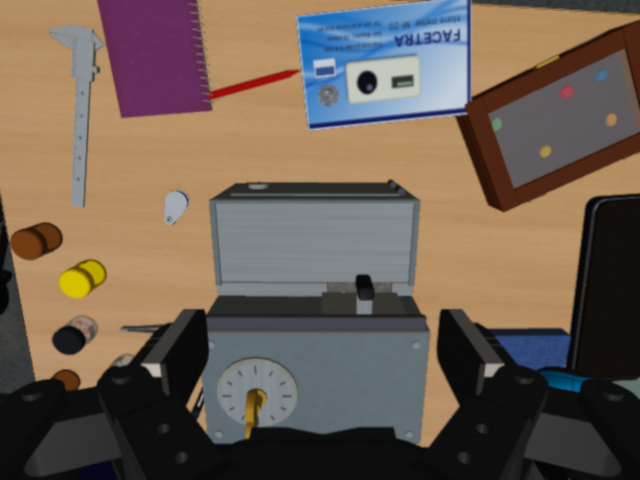

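```bash
python3 - <<'E'
from h import *;import pickle
s,c=pickle.load(open("s1.pkl","rb"));crop(c,200,175,240,145,3,"pics/c2.png")
print(proj(c,safe2w([[-.115,-.1,.119],[-.115,.1,.119],[-.115,-.1,0],[-.115,.1,0],[-.027,.1,.185],[-.027,-.1,.185],[-.052,.044,.179],[-.052,.044,.145]]),s).round(1))
E
```

```text
[[206.2 201.2]
 [418.6 201.9]
 [233.7 183.4]
 [395.8 184. ]
 [429.3 319.5]
 [192.5 318.7]
 [363.4 289.1]
 [359.7 274.4]]
```

View pics/c2.png

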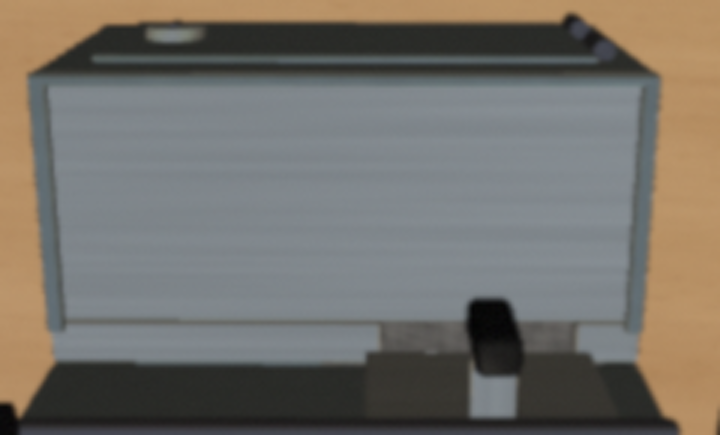

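```bash
python3 - <<'E'
from h import *;import pickle
from scipy.optimize import least_squares as ls
s0,d=pickle.load(open("s0.pkl","rb"));s,c=pickle.load(open("s1.pkl","rb"))
M=np.array([[-115,-100,0],[-115,100,0],[105,-100,0],[105,100,186],[105,-100,186],[-115,100,119],[-115,-100,119]])/1e3
px=np.array([[280,562],[62,408],[525,360],[287,18],[522,132],[28,275],[258,430]])/3+[150,145]
M2=np.array([[-.115,-.1,.119],[-.115,.1,.119],[-.115,-.1,0],[-.115,.1,0],[-.03,.012,.115],[-.03,.078,.115]])
px2=np.array([[31,75],[659,75],[108,25],[604,25],[380,322],[577,322]])/3+[200,175]
W=lambda p,X:np.c_[np.cos(p[2])*X[:,0]-np.sin(p[2])*X[:,1]+p[0],np.sin(p[2])*X[:,0]+np.cos(p[2])*X[:,1]+p[1],X[:,2]]
def fw(p): return (proj(c,W(p,M2),s)-px2).ravel()
def fs(p): return (proj(d["scene"],W(p,M))-px).ravel()
r=ls(fw,[.51,.34,.04]);print(r.x,r.fun.reshape(-1,2).round(1))
r=ls(lambda p:np.r_[fw(p),fs(p)],[.51,.34,.04]);p=r.x;print(p,r.fun.reshape(-1,2).round(1));np.save("safe.npy",p)
t=ray(c,(200+489/3,175+300/3),.145,s);print("tab foot front",t,w2safe(t))
t=ray(c,(200+498/3,175+372/3),.179,s);print("tab top back",t,w2safe(t))
for uv in[(260,392)]:t=ray(c,uv,.23,s);print("key",t,w2safe(t))
tab=safe2w([-.0455,.045,.143]);print("tab w",tab,go(s,safe2w([-.0455,.045,.21])[0],90+np.degrees(p[2])))
E
```

```text
[0.51057851 0.34012098 0.04651742] [[-1.1  0. ]
 [ 2.1  0.5]
 [-0.  -0.9]
 [-3.1 -0.5]
 [ 1.   0.3]
 [ 0.5  0.4]]
[0.51110732 0.33930546 0.04441038] [[-1.7  0.3]
 [ 1.4  1.3]
 [-0.5 -0.6]
 [-3.6  0.1]
 [ 0.2  0.8]
 [-0.3  1. ]
 [-0.8  2.5]
 [-0.8  1.3]
 [ 0.3  1.7]
 [-2.2 -1.5]
 [ 0.  -1.7]
 [-2.7 -2.7]
 [-1.9 -2.8]]
tab foot front [0.45850583 0.38188719 0.145     ] [-0.05065918  0.04487502  0.145     ]
tab top back [0.46697706 0.38170445 0.179     ] [-0.04220442  0.04431638  0.179     ]
key [0.52482695 0.29994466 0.23      ] [ 0.01195865 -0.03993109  0.23      ]
tab w [[0.46365437 0.38224109 0.143     ]] [-64.6  38.4 129.6  -0.   -0.    0. ]
```

Emit:
servo_tool --steps '[[[1,-31,19,50,0,0,0],[1,-62,38,100,0,0,0],[1,-62,38,150,0,0,0],[1,-62,38,196,0,0,0],[1,-62,38,196,0,0,0]]]'

```text
clock: 2.08
eef_pos: [0.4613, 0.3776, 0.1416]
eef_rot: [-0.003, -0.021, 1.0, -0.002]
ft_force: [0.6, 0.6, 0.7]
width: 0.0853
grip_force: 0.0
```

Emit:
servo_tool --steps '[[[0.1,0,0,0,0,0,0],[0.1,0,0,0,0,0,0],[0.1,0,0,0,0,0,0],[0.1,0,0,0,0,0,0],[0.1,0,0,0,0,0,0]]]'

```text
clock: 2.7
eef_pos: [0.4626, 0.3798, 0.1452]
eef_rot: [0.0, -0.022, 1.0, 0.0]
ft_force: [-2.1, -1.7, 5.9]
width: 0.0132
grip_force: 58.4
```

```bash
python3 -c "from h import *;st()"
```

```text
t 2.7 pos [0.4626 0.3798 0.1452] safe [-0.0467  0.0426  0.1452] ty 92.5 w 0.0132 g 58.4 F [-2.1 -1.7  5.9] j6 -1.0
```

Emit:
servo_tool --steps '[[[0.1,0,-20,0,0,0,0],[0.1,0,-40,0,0,0,0],[0.1,0,-60,0,0,0,0],[0.1,0,-80,0,0,0,0],[0.1,0,-80,0,0,0,0]]]'

```text
clock: 3.32
eef_pos: [0.4662, 0.3009, 0.1453]
eef_rot: [0.001, -0.021, 1.0, 0.002]
ft_force: [-1.4, 11.0, 4.3]
width: 0.0131
grip_force: 62.6
```

```bash
python3 -c "from h import *;st()"
```

```text
t 3.33 pos [0.4662 0.3009 0.1453] safe [-0.0465 -0.0364  0.1453] ty 92.4 w 0.0131 g 62.6 F [-1.4 11.   4.3] j6 -1.13
```

Emit:
servo_tool --steps '[[[1,0,0,0,0,0,0],[1,0,0,0,0,0,0],[1,0,0,-60,0,0,0],[1,0,0,-120,0,0,0],[1,0,0,-130,0,0,0]]]'

```text
clock: 3.95
eef_pos: [0.4671, 0.3002, 0.2783]
eef_rot: [0.003, -0.022, 1.0, 0.001]
ft_force: [-0.2, -0.0, -0.9]
width: 0.0854
grip_force: 0.0
```

```bash
python3 - <<'E'
from h import *;import pickle
s0,d=pickle.load(open("s0.pkl","rb"));c=d["wrist"]
for n,uv,z in [("j1",(465,119),.043),("j2",(391,187),.043),("tweezer tip",(385,122),.005),("tweez2",(386,0),.005),("yellow",(296,161),.043),("brownL",(243,220),.043),("brownR",(487,228),.043),("edge",(400,265),0),("edgeR",(600,50),0)]: print(n,ray(c,uv,z,s0).round(4))
s=st();print(go(s,[.61,.05,.27],0))
E
```

```text
j1 [0.665 0.079 0.043]
j2 [0.6079 0.0239 0.043 ]
tweezer tip [0.6062 0.0769 0.005 ]
tweez2 [0.6027 0.1744 0.005 ]
yellow [0.5278 0.0455 0.043 ]
brownL [ 0.4809 -0.0049  0.043 ]
brownR [ 0.6937 -0.0119  0.043 ]
edge [ 0.6286 -0.0618  0.    ]
edgeR [0.7929 0.1381 0.    ]
t 3.95 pos [0.4671 0.3002 0.2783] safe [-0.0457 -0.0372  0.2783] ty 92.5 w 0.0854 g 0.0 F [-0.2 -0.  -0.9] j6 -1.13
[-1.319e+02 -2.562e+02  8.400e+00 -0.000e+00  1.000e-01 -1.750e+01]
```

Emit:
servo_tool --steps '[[[0.75,-16,-40,0,0,0,2],[0.75,-40,-85,0,0,0,4],[0.75,-60,-130,0,0,0,6],[0.75,-80,-170,0,0,0,8],[0.75,-100,-210,0,0,0,10]]]'

```text
clock: 4.58
eef_pos: [0.5751, 0.0926, 0.2732]
eef_rot: [-0.001, 0.406, 0.914, -0.0]
ft_force: [-0.2, 0.5, -0.5]
width: 0.0639
grip_force: 0.0
```

```bash
python3 - <<'E'
from h import *
s=st();print(go(s,[.608,.024,.2],0))
E
```

```text
t 4.58 pos [0.5751 0.0926 0.2732] safe [ 0.053  -0.2493  0.2732] ty 42.2 w 0.0639 g 0.0 F [-0.2  0.5 -0.5] j6 -0.66
[-73.  -21.6  73.1  -0.   -0.    8.4]
```

Emit:
servo_tool --steps '[[[0.75,-20,-5,10,0,0,2],[0.75,-40,-10,30,0,0,4],[0.75,-60,-18,50,0,0,6],[0.75,-73,-21.6,73,0,0,8.4],[0.75,-73,-21.6,73,0,0,8.4]]]'

```text
clock: 5.2
eef_pos: [0.6072, 0.0251, 0.1988]
eef_rot: [-0.002, 0.704, 0.71, -0.002]
ft_force: [0.0, -0.1, 0.4]
width: 0.0642
grip_force: 0.0
```

```bash
python3 - <<'E'
from h import *;from bench import imaging;import pickle
s=st();c=imaging.snapshot("wrist");pickle.dump((s,c),open("s2.pkl","wb"));cv2.imwrite("pics/w2.png",c["color"][:,:,::-1])
print(proj(c,[[.665,.078,.043],[.608,.023,.043]],s))
E
```

```text
t 5.2 pos [0.6072 0.0251 0.1988] safe [ 0.0821 -0.3181  0.1988] ty 0.4 w 0.0642 g 0.0 F [ 0.  -0.1  0.4] j6 -0.04
[[400.83121209 155.20342716]
 [323.88080029 225.92250676]]
```

View pics/w2.png

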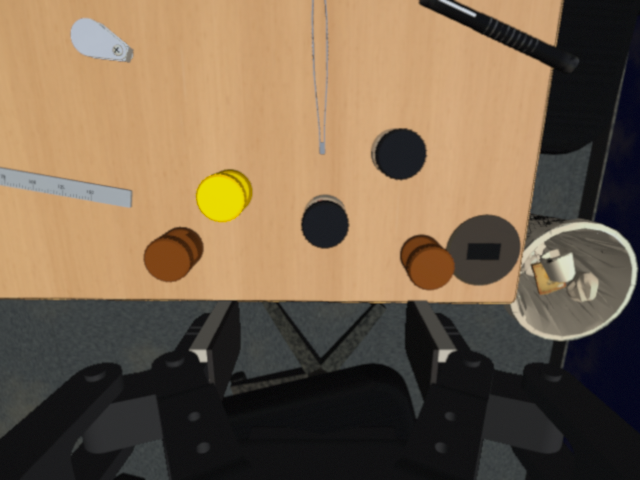

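Emit:
servo_tool --steps '[[[0.75,-1,1.5,60,0,0,0],[0.75,-1,1.5,120,0,0,0],[0.75,-1,1.5,165,0,0,0],[0.75,-1,1.5,190,0,0,0],[0.75,-1,1.5,190,0,0,0]]]'

```text
clock: 5.88
eef_pos: [0.609, 0.0255, 0.0106]
eef_rot: [-0.001, 0.703, 0.711, -0.001]
ft_force: [0.6, -0.3, 0.6]
width: 0.0638
grip_force: 0.0
```

Emit:
servo_tool --steps '[[[0.3,0,0,0,0,0,0],[0.3,0,0,0,0,0,0],[0.3,0,0,0,0,0,0],[0.3,0,0,0,0,0,0],[0.3,0,0,0,0,0,0]]]'

```text
clock: 6.5
eef_pos: [0.611, 0.025, 0.0135]
eef_rot: [0.001, 0.704, 0.71, 0.001]
ft_force: [-0.7, 0.5, 6.9]
width: 0.0366
grip_force: 60.2
```

```bash
python3 -c "from h import *;st()"
```

```text
t 6.5 pos [0.611  0.025  0.0135] safe [ 0.0859 -0.3185  0.0135] ty 0.5 w 0.0366 g 60.2 F [-0.7  0.5  6.9] j6 -0.04
```

Emit:
servo_tool --steps '[[[0.3,0,0,-50,0,0,0],[0.3,0,0,-110,0,0,-1.5],[0.3,0,0,-170,0,0,-3.5],[0.3,0,0,-225,0,0,-5.5],[0.3,50,-20,-260,0,0,-7.5]]]'

```text
clock: 7.12
eef_pos: [0.5909, 0.072, 0.2745]
eef_rot: [0.002, 0.437, 0.899, 0.001]
ft_force: [0.4, 1.6, -1.1]
width: 0.0368
grip_force: 60.2
```

```bash
python3 - <<'E'
from h import *
s=st();p=np.load("safe.npy");print(go(s,safe2w([-.062,.045,.27])[0],90+np.degrees(p[2])))
E
```

```text
t 7.12 pos [0.5909 0.072  0.2745] safe [ 0.0678 -0.2705  0.2745] ty 38.2 w 0.0368 g 60.2 F [ 0.4  1.6 -1.1] j6 -0.62
[ 3.321e+02  7.820e+01  3.700e+00  0.000e+00  1.000e-01 -1.090e+01]
```

Emit:
servo_tool --steps '[[[0.3,58,14,0,0,0,-2.1],[0.3,116,28,0,0,0,-4.2],[0.3,174,42,0,0,0,-6.3],[0.3,232,55,0,0,0,-8.4],[0.3,290,68,2,0,0,-10.5]]]'

```text
clock: 7.75
eef_pos: [0.4639, 0.3454, 0.2698]
eef_rot: [0.001, -0.008, 1.0, 0.001]
ft_force: [0.9, 0.0, -1.0]
width: 0.0369
grip_force: 60.1
```

```bash
python3 - <<'E'
from h import *
s=st();p=np.load("safe.npy");print(go(s,safe2w([-.062,.045,.131])[0],90+np.degrees(p[2])))
E
```

```text
t 7.75 pos [0.4639 0.3454 0.2698] safe [-0.0469  0.0082  0.2698] ty 90.9 w 0.0369 g 60.1 F [ 0.9  0.  -1. ] j6 -1.03
[ 16.5  36.2 138.8   0.    0.   -0.3]
```

Emit:
servo_tool --steps '[[[0.3,16.5,36,10,0,0,-0.3],[0.3,16.5,36,60,0,0,-0.3],[0.3,16.5,36,110,0,0,-0.3],[0.3,16.5,36,138,0,0,-0.3],[0.3,16.5,36,138,0,0,-0.3]]]'

```text
clock: 8.38
eef_pos: [0.4476, 0.3792, 0.1299]
eef_rot: [-0.001, -0.018, 1.0, -0.001]
ft_force: [0.4, -0.4, -0.5]
width: 0.0363
grip_force: 64.8
```

```bash
python3 - <<'E'
from h import *;from bench import imaging
s=st();c=imaging.snapshot("scene");crop(c,150,145,220,190,3,"pics/c3.png")
E
```

```text
t 8.38 pos [0.4476 0.3792 0.1299] safe [-0.0616  0.0427  0.1299] ty 92.0 w 0.0363 g 64.8 F [ 0.4 -0.4 -0.5] j6 -0.98
```

View pics/c3.png

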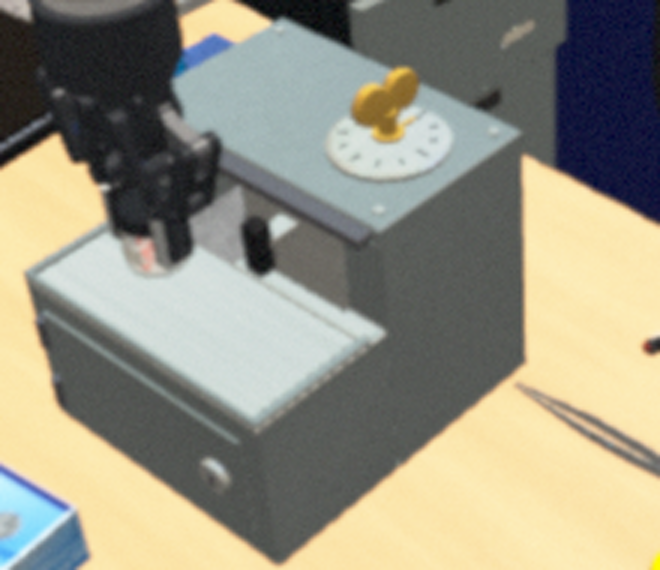

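Emit:
servo_tool --steps '[[[0.75,0,0,0,0,0,0],[0.75,0,0,0,0,0,0],[0.75,0,0,0,0,0,0],[0.75,0,1,-50,0,0,0],[0,42,1,-50,0,0,0]]]'

```text
clock: 9.05
eef_pos: [0.4085, 0.3802, 0.1838]
eef_rot: [0.003, -0.017, 1.0, 0.002]
ft_force: [-1.1, 0.1, -0.7]
width: 0.0472
grip_force: 0.0
```

Emit:
servo_tool --steps '[[[0,0,0,0,0,0,0],[0,0,0,0,0,0,0],[0,0,0,20,0,0,0],[0,0,0,48,0,0,0],[0,0,0,48,0,0,0]]]'

```text
clock: 9.68
eef_pos: [0.406, 0.3784, 0.1307]
eef_rot: [-0.001, -0.017, 1.0, -0.001]
ft_force: [0.4, 0.0, -0.1]
width: 0.0001
grip_force: 0.0
```

```bash
python3 - <<'E'
from h import *
s=st();p=np.load("safe.npy");print(go(s,safe2w([-.046,.045,.131])[0],90+np.degrees(p[2])))
E
```

```text
t 9.68 pos [0.406  0.3784 0.1307] safe [-0.1033  0.0437  0.1307] ty 92.0 w 0.0001 g 0.0 F [ 0.4  0.  -0.1] j6 -0.94
[-57.3   1.9  -0.5  -0.   -0.   -0.1]
```

Emit:
servo_tool --steps '[[[0,-14,1,0,0,0,0],[0,-28,1,0,0,0,0],[0,-42,1.5,0,0,0,0],[0,-57,2,0,0,0,0],[0,-57,2,0,0,0,0]]]'

```text
clock: 10.3
eef_pos: [0.4642, 0.383, 0.1323]
eef_rot: [0.0, -0.017, 1.0, 0.0]
ft_force: [-0.3, 0.7, -0.1]
width: -0.0001
grip_force: 0.0
```

```bash
python3 - <<'E'
from h import *;from bench import imaging
s=st();c=imaging.snapshot("scene");c2=imaging.snapshot("wrist")
a=cv2.resize(c["color"][145:335,150:470],None,fx=1.25,fy=1.6);cv2.imwrite("pics/c4.png",np.hstack([cv2.resize(c["color"][165:305,150:350],(400,280)),cv2.resize(c2["color"],(373,280))])[:,:,::-1])
E
```

```text
t 10.3 pos [0.4642 0.383  0.1323] safe [-0.0449  0.0457  0.1323] ty 92.0 w -0.0001 g 0.0 F [-0.3  0.7 -0.1] j6 -0.99
```

View pics/c4.png

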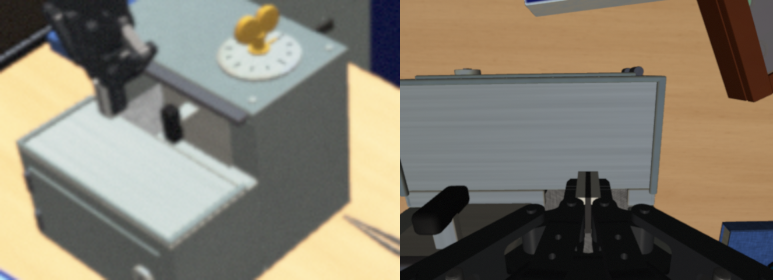

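Emit:
servo_tool --steps '[[[0,12,0,0,0,0,0],[0,14,0,-60,0,0,0],[0,14,0,-120,0,0,0],[0.5,-15,-45,-145,0,0,2],[0.75,-50,-90,-145,0,0,4]]]'

```text
clock: 11.02
eef_pos: [0.5161, 0.2948, 0.2801]
eef_rot: [0.002, 0.158, 0.987, 0.001]
ft_force: [-0.3, 0.8, 0.3]
width: 0.0357
grip_force: 0.0
```

```bash
python3 - <<'E'
from h import *
s=st();print(go(s,[.665,.079,.2],45))
E
```

```text
t 11.03 pos [0.5161 0.2948 0.2801] safe [ 0.003  -0.0447  0.2801] ty 71.8 w 0.0357 g 0.0 F [-0.3  0.8  0.3] j6 -0.81
[-208.6 -158.8   80.2    0.     0.     5.4]
```

Emit:
servo_tool --steps '[[[0.75,-48,-36,0,0,0,1.5],[0.75,-96,-72,5,0,0,3],[0.75,-143,-108,30,0,0,4.5],[0.75,-190,-144,60,0,0,5.4],[0.75,-208.6,-158.8,80,0,0,5.4]]]'

```text
clock: 11.65
eef_pos: [0.6655, 0.0776, 0.196]
eef_rot: [-0.0, 0.384, 0.923, -0.0]
ft_force: [-0.3, 0.8, -0.5]
width: 0.064
grip_force: 0.0
```

```bash
python3 - <<'E'
from h import *;from bench import imaging;import pickle
s=st();c=imaging.snapshot("wrist");a=imaging.snapshot("scene");pickle.dump((s,c),open("s3.pkl","wb"))
cv2.imwrite("pics/w3.png",np.hstack([cv2.resize(c["color"],(400,300)),a["color"][180:480,240:540]])[:,:,::-1])
print(proj(c,[[.665,.079,.043]],s)*.625, go(s,[.665,.079,.0095],45))
E
```

```text
t 11.65 pos [0.6655 0.0776 0.196 ] safe [ 0.1426 -0.2683  0.196 ] ty 44.9 w 0.064 g 0.0 F [-0.3  0.8 -0.5] j6 -0.74
[[201.62691999 138.89713804]] [  1.2   0.9 186.5  -0.   -0.   -0. ]
```

View pics/w3.png

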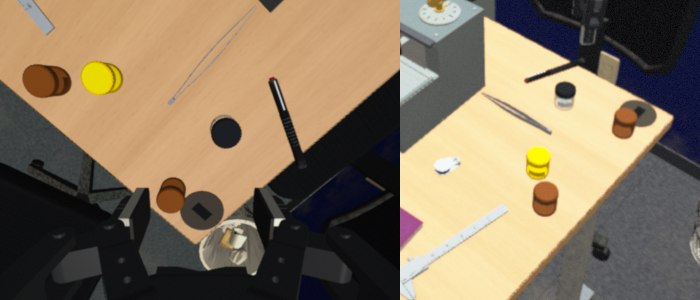

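The jar has been knocked aside: its cap is now at wrist pixel (362,211) and scene pixel (404,269). I'll recompute its position.

```bash
python3 - <<'E'
from h import *;import pickle
s,c=pickle.load(open("s3.pkl","rb"));_,d=pickle.load(open("s0.pkl","rb"))
j=ray(c,(362,211),.043,s);print(j,ray(d["scene"],(404.5,269),.043));print(go(s,[*j[:2],.0095],45))
E
```

```text
[0.68023404 0.10674187 0.043     ] [0.67762142 0.10219411 0.043     ]
[ 10.1  31.2 186.4  -0.   -0.   -0. ]
```

Emit:
servo_tool --steps '[[[0.75,9,30,10,0,0,0],[0.75,9,30,70,0,0,0],[0.75,9,30,130,0,0,0],[0.75,9,30,180,0,0,0],[0.75,9,30,186,0,0,0]]]'

```text
clock: 12.38
eef_pos: [0.6777, 0.1081, 0.0089]
eef_rot: [-0.003, 0.382, 0.924, -0.001]
ft_force: [0.8, -0.5, -0.4]
width: 0.0639
grip_force: 0.0
```

Emit:
servo_tool --steps '[[[0.75,0,0,0,0,0,0],[0.3,0,0,0,0,0,0],[0.3,0,0,0,0,0,0],[0.3,0,0,0,0,0,0],[0.3,0,0,0,0,0,0]]]'

```text
clock: 13.0
eef_pos: [0.6817, 0.1072, 0.0141]
eef_rot: [0.002, 0.383, 0.924, 0.001]
ft_force: [-1.9, 1.4, 8.7]
width: 0.0367
grip_force: 59.8
```

Emit:
servo_tool --steps '[[[0.3,0,0,0,0,0,0],[0.3,0,0,-60,0,0,0],[0.3,0,0,-120,0,0,-1],[0.3,0,0,-180,0,0,-2],[0.3,0,0,-240,0,0,-4]]]'

```text
clock: 13.62
eef_pos: [0.6801, 0.1069, 0.255]
eef_rot: [0.001, 0.214, 0.977, 0.0]
ft_force: [0.5, -0.0, -0.1]
width: 0.0367
grip_force: 60.2
```

```bash
python3 - <<'E'
from h import *
s=st();p=np.load("safe.npy");print(go(s,safe2w([-.062,.045,.28])[0],90+np.degrees(p[2])))
E
```

```text
t 13.62 pos [0.6801 0.1069 0.255 ] safe [ 0.1585 -0.2396  0.255 ] ty 65.3 w 0.0367 g 60.2 F [ 0.5 -0.  -0.1] j6 -1.05
[326.4 151.9 -25.4   0.    0.   -5.5]
```

Emit:
servo_tool --steps '[[[0.3,54,25,-25,0,0,-1],[0.3,108,50,-26,0,0,-2.2],[0.3,162,75,-26,0,0,-3.4],[0.3,216,100,-26,0,0,-4.5],[0.3,270,125,-26,0,0,-5.5]]]'

```text
clock: 14.25
eef_pos: [0.487, 0.3356, 0.2789]
eef_rot: [0.001, -0.023, 1.0, 0.001]
ft_force: [1.1, 0.4, -0.5]
width: 0.0368
grip_force: 60.2
```

```bash
python3 - <<'E'
from h import *
s=st();p=np.load("safe.npy");print(go(s,safe2w([-.062,.045,.131])[0],90+np.degrees(p[2])))
E
```

```text
t 14.25 pos [0.487  0.3356 0.2789] safe [-0.0242 -0.0026  0.2789] ty 92.7 w 0.0368 g 60.2 F [ 1.1  0.4 -0.5] j6 -1.09
[ 37.9  47.6 147.8   0.    0.    0. ]
```

Emit:
servo_tool --steps '[[[0.3,38,47,0,0,0,0],[0.3,38,47,50,0,0,0],[0.3,38,47,100,0,0,0],[0.3,38,47,146,0,0,0],[0.3,38,47,146,0,0,0]]]'

```text
clock: 14.88
eef_pos: [0.4476, 0.3791, 0.1302]
eef_rot: [-0.001, -0.022, 1.0, -0.001]
ft_force: [0.5, -0.2, 0.2]
width: 0.0366
grip_force: 66.4
```

```bash
python3 - <<'E'
from h import *
s=st();p=np.load("safe.npy");print(go(s,safe2w([-.062,.045,.131])[0],90+np.degrees(p[2])))
E
```

```text
t 14.88 pos [0.4476 0.3791 0.1302] safe [-0.0616  0.0426  0.1302] ty 92.5 w 0.0366 g 66.4 F [ 0.5 -0.2  0.2] j6 -0.99
[ 0.4  2.4 -0.8 -0.  -0.  -0. ]
```

Same state as with the first jar, so I'll release, raise, close behind the jar and lower.

Emit:
servo_tool --steps '[[[0.75,0,0,0,0,0,0],[0.75,0,0,0,0,0,0],[0.75,0,0,0,0,0,0],[0.75,0,1,-50,0,0,0],[0,42,1,-50,0,0,0]]]'

```text
clock: 15.5
eef_pos: [0.4088, 0.3799, 0.185]
eef_rot: [0.003, -0.021, 1.0, 0.002]
ft_force: [-0.8, 1.1, -0.6]
width: 0.0471
grip_force: 0.0
```

Emit:
servo_tool --steps '[[[0,0,0,0,0,0,0],[0,0,0,0,0,0,0],[0,0,0,20,0,0,0],[0,0,0,48,0,0,0],[0,0,0,48,0,0,0]]]'

```text
clock: 16.12
eef_pos: [0.4063, 0.3781, 0.1317]
eef_rot: [-0.001, -0.022, 1.0, -0.001]
ft_force: [-0.5, -0.2, 0.1]
width: -0.0001
grip_force: 0.0
```

```bash
python3 - <<'E'
from h import *;from bench import imaging
s=st();p=np.load("safe.npy");print(go(s,safe2w([-.046,.045,.131])[0],90+np.degrees(p[2])))
c=imaging.snapshot("scene");c2=imaging.snapshot("wrist")
cv2.imwrite("pics/c5.png",np.hstack([cv2.resize(c["color"][165:305,150:350],(400,280)),cv2.resize(c2["color"],(373,280))])[:,:,::-1])
E
```

```text
t 16.12 pos [0.4063 0.3781 0.1317] safe [-0.103   0.0434  0.1317] ty 92.5 w -0.0001 g 0.0 F [-0.5 -0.2  0.1] j6 -0.95
[-57.    1.7   0.5  -0.   -0.   -0. ]
```

View pics/c5.png

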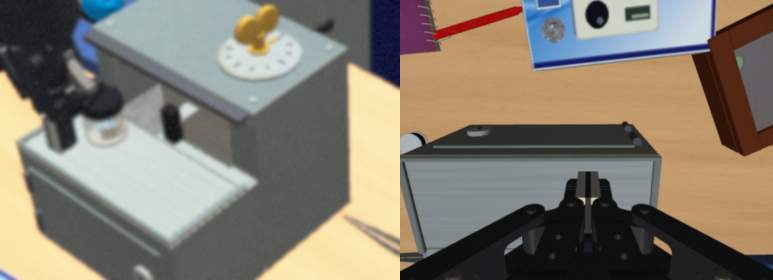

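The jar is standing in front of the fingers, and the mouth is clear. Pushing.

Emit:
servo_tool --steps '[[[0,-14,1,0,0,0,0],[0,-28,1,0,0,0,0],[0,-42,1.5,0,0,0,0],[0,-57,2,0,0,0,0],[0,-57,2,0,0,0,0]]]'

```text
clock: 16.85
eef_pos: [0.4644, 0.3832, 0.1332]
eef_rot: [0.0, -0.021, 1.0, 0.0]
ft_force: [-0.8, -0.1, 0.5]
width: 0.0001
grip_force: 0.0
```

Emit:
servo_tool --steps '[[[0,20,0,0,0,0,0],[0,20,0,-60,0,0,0],[0,20,0,-110,0,0,0],[0.5,60,-40,-150,0,0,0],[1,80,-40,-170,0,0,0]]]'

```text
clock: 17.48
eef_pos: [0.384, 0.3385, 0.305]
eef_rot: [0.0, -0.021, 1.0, 0.0]
ft_force: [0.3, 0.8, 0.0]
width: 0.036
grip_force: 0.0
```

```bash
python3 - <<'E'
from h import *;from bench import imaging
s=st();p=np.load("safe.npy");print(go(s,safe2w([-.048,-.0355,.145])[0],90+np.degrees(p[2])))
c=imaging.snapshot("scene");c2=imaging.snapshot("wrist");c3=imaging.snapshot("side")
cv2.imwrite("pics/c6.png",np.vstack([np.hstack([cv2.resize(c["color"][165:305,150:350],(400,280)),cv2.resize(c2["color"],(373,280))]),np.hstack([c["color"][220:460,250:640],c3["color"][200:440,140:523]])])[:,:,::-1])
E
```

```text
t 17.48 pos [0.384  0.3385 0.305 ] safe [-0.127   0.0049  0.305 ] ty 92.5 w 0.036 g 0.0 F [0.3 0.8 0. ] j6 -0.98
[-79.  -40.3 160.1   0.    0.   -0. ]
```

View pics/c6.png

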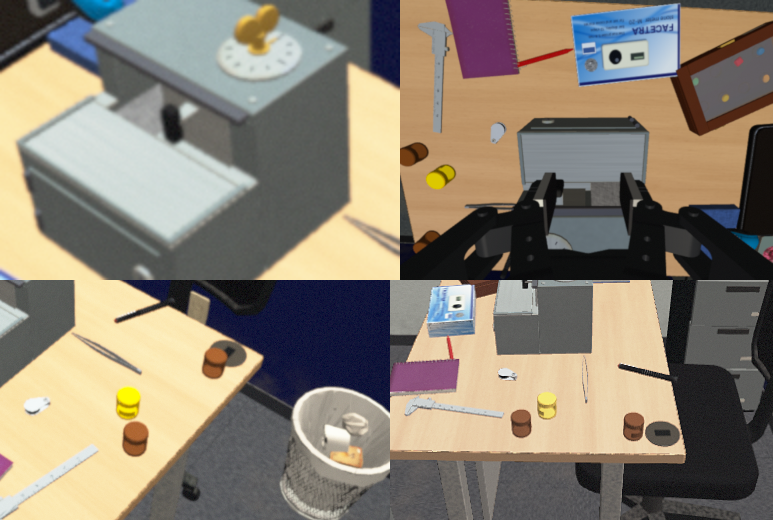

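Both jars are down the chute, and the sill and desk are clear of black-cap jars. Now I'll grip the tab and shut the shutter.

Emit:
servo_tool --steps '[[[1,-40,-20,30,0,0,0],[1,-79,-40,60,0,0,0],[1,-79,-40,80,0,0,0],[1,-79,-40,120,0,0,0],[1,-79,-40,160,0,0,0]]]'

```text
clock: 18.25
eef_pos: [0.4658, 0.3031, 0.1406]
eef_rot: [-0.001, -0.022, 1.0, -0.0]
ft_force: [0.5, 0.8, 0.1]
width: 0.0855
grip_force: 0.0
```

Emit:
servo_tool --steps '[[[0.1,0,0,0,0,0,0],[0.1,0,0,0,0,0,0],[0.1,0,0,0,0,0,0],[0.1,0,0,0,0,0,0],[0.1,0,0,0,0,0,0]]]'

```text
clock: 18.88
eef_pos: [0.4663, 0.3035, 0.1446]
eef_rot: [0.001, -0.022, 1.0, 0.0]
ft_force: [-1.6, -1.1, 6.8]
width: 0.013
grip_force: 58.4
```

Emit:
servo_tool --steps '[[[0.1,0,0,0,0,0,0],[0.1,0,20,0,0,0,0],[0.1,0,40,0,0,0,0],[0.1,0,60,0,0,0,0],[0.1,0,78,0,0,0,0]]]'

```text
clock: 19.5
eef_pos: [0.4625, 0.3818, 0.1445]
eef_rot: [0.0, -0.022, 1.0, -0.0]
ft_force: [2.5, -46.1, 12.5]
width: 0.013
grip_force: 61.4
```

```bash
python3 -c "from h import *;st()"
```

```text
t 19.5 pos [0.4625 0.3818 0.1445] safe [-0.0466  0.0446  0.1445] ty 92.5 w 0.013 g 61.4 F [  2.5 -46.1  12.5] j6 -1.0
```

Emit:
servo_tool --steps '[[[0.1,0,-2,0,0,0,0],[1,0,-2,0,0,0,0],[1,0,-2,0,0,0,0],[1,0,-2,-60,0,0,0],[1,0,-20,-120,0,0,0]]]'

```text
clock: 20.12
eef_pos: [0.4629, 0.3614, 0.2644]
eef_rot: [-0.0, -0.022, 1.0, -0.0]
ft_force: [0.3, -0.2, 0.4]
width: 0.0837
grip_force: 0.0
```

Emit:
servo_tool --steps '[[[1,20,-38,-40,0,0,0],[1,35,-75,-60,0,0,0],[1,35,-75,-60,0,0,0]]]'

```text
clock: 20.5
eef_pos: [0.4315, 0.2835, 0.3253]
eef_rot: [0.002, -0.021, 1.0, 0.001]
ft_force: [-0.3, 0.2, 0.1]
width: 0.0857
grip_force: 0.0
```

```bash
python3 - <<'E'
from h import *;from bench import imaging;import pickle
s=st();c=imaging.snapshot("wrist");d=imaging.snapshot("scene");pickle.dump((s,c,d),open("s4.pkl","wb"))
cv2.imwrite("pics/k1.png",np.hstack([cv2.resize(c["color"][240:440,200:450],None,fx=2,fy=2,interpolation=3),cv2.resize(d["color"][150:300,180:330],(400,400),interpolation=3)[:, :300]])[:,:,::-1])
print(proj(c,safe2w([[.042,-.053,.188],[.042,-.053,.218],[-.046,.045,.179]]),s))
E
```

```text
t 20.5 pos [0.4315 0.2835 0.3253] safe [-0.082  -0.0522  0.3253] ty 92.4 w 0.0857 g 0.0 F [-0.3  0.2  0.1] j6 -1.12
[[320.56321669 371.97744429]
 [320.46144227 395.91305914]
 [444.43677895 268.69704713]]
```

View pics/k1.png

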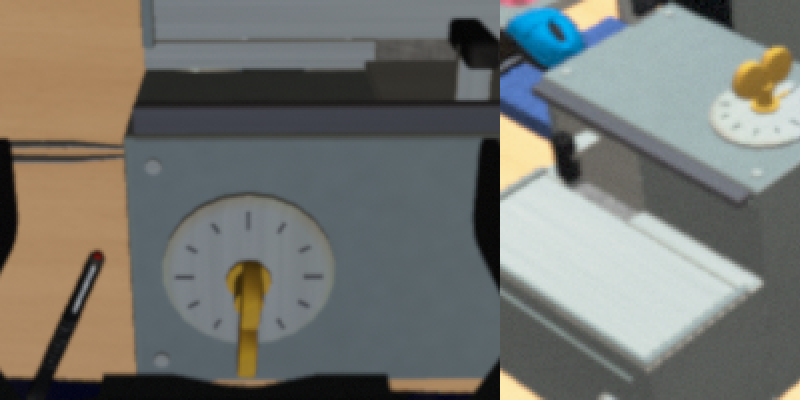

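```bash
python3 - <<'E'
from h import *;import pickle
s,c,d=pickle.load(open("s4.pkl","rb"))
h=cv2.cvtColor(c["color"],cv2.COLOR_RGB2HSV);m=((h[:,:,0]>15)&(h[:,:,0]<32)&(h[:,:,1]>140)&(h[:,:,2]>70));m[:360]=0
for v in range(364,434,3):
    x=np.where(m[v,300:350])[0]+300
    if len(x): print(v,x.min(),x.max(),c["color"][v,x].mean(0).round())
k=safe2w([.042,-.05,0])[0]
dc=ray(c,(324,374),.1875,s);print("dial",w2safe(dc))
for a in(-20,-10,0,10):
    r=np.radians(a);e=[[.042+q*np.cos(r),-.05+q*np.sin(r),z] for q in(-.022,.022) for z in(.206,.23)]
    print(a,proj(c,safe2w(e),s).round(1).tolist())
E
```

```text
373 317 330 [106.  83.  30.]
376 315 333 [108.  83.  26.]
379 314 334 [112.  86.  26.]
382 314 333 [114.  86.  26.]
385 316 332 [114.  87.  25.]
388 318 330 [121.  93.  26.]
391 318 330 [138. 109.  33.]
394 318 329 [142. 113.  37.]
397 321 329 [147. 118.  40.]
400 320 328 [146. 116.  42.]
403 320 327 [141. 112.  37.]
406 320 327 [102.  75.  22.]
409 320 327 [112.  83.  23.]
412 320 327 [126.  96.  26.]
415 319 327 [136. 106.  32.]
418 319 327 [145. 115.  35.]
421 319 327 [144. 115.  39.]
424 319 327 [146. 117.  43.]
427 320 326 [146. 118.  47.]
dial [ 0.04432794 -0.05013903  0.1875    ]
-20 [[334.0, 363.1], [335.1, 382.7], [315.0, 407.6], [314.4, 429.9]]
-10 [[329.2, 362.0], [329.9, 381.5], [319.6, 408.6], [319.4, 431.0]]
0 [[324.3, 361.6], [324.5, 381.1], [324.3, 409.0], [324.5, 431.3]]
10 [[319.3, 362.0], [319.2, 381.6], [329.1, 408.6], [329.7, 430.9]]
```

```bash
python3 - <<'E'
from h import *
s=st();p=np.load("safe.npy");print(go(s,safe2w([.044,-.050,.198])[0],90+np.degrees(p[2])-3))
E
```

```text
t 20.6 pos [0.4317 0.2849 0.3231] safe [-0.0818 -0.0508  0.3231] ty 92.5 w 0.0853 g 0.0 F [ 0.  -0.2 -0.7] j6 -1.12
[-125.8    0.9  125.2    0.     0.     0.6]
```

Emit:
servo_tool --steps '[[[1,-60,1,0,0,0,0.6],[1,-115,1,10,0,0,0.6],[1,-126,1,50,0,0,0.6],[1,-126,1,100,0,0,0.6],[1,-126,1,124,0,0,0.6]]]'

```text
clock: 21.22
eef_pos: [0.5562, 0.2916, 0.1944]
eef_rot: [-0.003, 0.004, 1.0, -0.001]
ft_force: [0.3, -0.4, 0.7]
width: 0.0852
grip_force: 0.0
```

Emit:
servo_tool --steps '[[[1,0,0,0,0,0,0],[0,0,0,0,0,0,0],[0,0,0,0,0,0,0],[0,0,0,0,0,0,0],[0,0,0,0,0,0,0]]]'

```text
clock: 21.85
eef_pos: [0.5575, 0.2912, 0.1997]
eef_rot: [0.0, 0.004, 1.0, -0.0]
ft_force: [-0.5, -15.2, 4.7]
width: 0.0119
grip_force: 8.7
```

```bash
python3 -c "from h import *;s=st();print(s['wrist_torque'])"
```

```text
t 21.85 pos [0.5575 0.2912 0.1997] safe [ 0.0442 -0.0501  0.1997] ty 89.5 w 0.0119 g 8.7 F [ -0.5 -15.2   4.7] j6 -1.15
[-2.88445896 -0.0164598   0.03495511]
```

Emit:
servo_tool --steps '[[[0,0,0,0,0,0,0],[0,0,0,0,0,0,0],[0,0,0,0,0,0,0]]]'

```text
clock: 22.22
eef_pos: [0.5575, 0.2905, 0.1999]
eef_rot: [0.0, 0.004, 1.0, -0.001]
ft_force: [-0.7, -5.3, 5.3]
width: 0.0086
grip_force: 58.7
```

```bash
python3 -c "from h import *;s=st();print(s['wrist_torque'])"
```

```text
t 22.23 pos [0.5575 0.2905 0.1999] safe [ 0.0442 -0.0508  0.1999] ty 89.5 w 0.0086 g 58.7 F [-0.7 -5.3  5.3] j6 -1.15
[-1.04204924  0.29718636  0.04065075]
```

Emit:
servo_tool --steps '[[[0,0,-1,0,0,0,2],[0,0,-1,0,0,0,4],[0,0,-1,0,0,0,6],[0,0,-1,0,0,0,8],[0,0,-1,0,0,0,10]]]'

```text
clock: 22.85
eef_pos: [0.5576, 0.2907, 0.1999]
eef_rot: [0.0, 0.429, 0.903, 0.001]
ft_force: [0.1, 1.0, 3.0]
width: 0.0083
grip_force: 58.6
```

```bash
python3 -c "from h import *;s=st();print(s['wrist_torque'])"
```

```text
t 22.85 pos [0.5576 0.2907 0.1999] safe [ 0.0443 -0.0507  0.1999] ty 39.2 w 0.0083 g 58.6 F [0.1 1.  3. ] j6 -0.28
[ 0.15875017 -0.01317552  0.09483854]
```

Emit:
servo_tool --steps '[[[0,0,0,0,0,0,2],[0,0,0,0,0,0,4],[0,0,0,0,0,0,6],[0,0,0,0,0,0,8],[0,0,0,0,0,0,10]]]'

```text
clock: 23.48
eef_pos: [0.5579, 0.2907, 0.1999]
eef_rot: [0.0, 0.771, 0.637, 0.001]
ft_force: [2.2, 1.1, 1.5]
width: 0.0085
grip_force: 58.6
```

Emit:
servo_tool --steps '[[[0,0,0,0,0,0,2],[0,0,0,0,0,0,4],[0,0,0,0,0,0,6],[0,0,0,0,0,0,8],[0,0,0,0,0,0,10]]]'

```text
clock: 24.1
eef_pos: [0.5582, 0.2905, 0.1999]
eef_rot: [-0.0, 0.968, 0.252, 0.001]
ft_force: [3.8, 0.5, 1.7]
width: 0.0085
grip_force: 58.6
```

Emit:
servo_tool --steps '[[[0,0,0,0,0,0,2],[0,0,0,0,0,0,4],[0,0,0,0,0,0,6],[0,0,0,0,0,0,8],[0,0,0,0,0,0,10]]]'

```text
clock: 24.72
eef_pos: [0.5582, 0.2902, 0.1999]
eef_rot: [-0.0, 0.984, -0.181, 0.001]
ft_force: [3.3, -1.7, 1.5]
width: 0.0086
grip_force: 58.7
```

```bash
python3 -c "from h import *;s=st();print(s['wrist_torque'])"
```

```text
t 24.73 pos [0.5582 0.2902 0.1999] safe [ 0.0449 -0.0511  0.1999] ty -110.8 w 0.0086 g 58.7 F [ 3.3 -1.7  1.5] j6 2.34
[-0.22753029 -0.48428801  0.09029071]
```

Emit:
servo_tool --steps '[[[1,0,0,0,0,0,0],[1,0,0,0,0,0,0],[1,0,0,0,0,0,0],[1,0,0,0,0,0,0],[1,0,0,0,0,0,-2]]]'

```text
clock: 25.35
eef_pos: [0.5573, 0.2904, 0.1992]
eef_rot: [0.0, 0.996, -0.089, -0.0]
ft_force: [0.5, 0.5, 0.0]
width: 0.0854
grip_force: 0.0
```

Emit:
servo_tool --steps '[[[1,0,0,0,0,0,-2.1],[1,0,0,0,0,0,-4.2],[1,0,0,0,0,0,-6.3],[1,0,0,0,0,0,-8.4],[1,0,0,0,0,0,-10.5]]]'

```text
clock: 25.98
eef_pos: [0.5573, 0.2904, 0.1992]
eef_rot: [-0.0, 0.932, 0.362, -0.0]
ft_force: [0.5, -0.2, 0.4]
width: 0.0855
grip_force: 0.0
```

Emit:
servo_tool --steps '[[[1,0,0,0,0,0,-2.1],[1,0,0,0,0,0,-4.2],[1,0,0,0,0,0,-6.3],[1,0,0,0,0,0,-8.4],[1,0,0,0,0,0,-10.5]]]'

```text
clock: 26.6
eef_pos: [0.5574, 0.2904, 0.1992]
eef_rot: [-0.0, 0.676, 0.737, -0.0]
ft_force: [-0.9, -0.4, -0.5]
width: 0.0851
grip_force: 0.0
```

Emit:
servo_tool --steps '[[[1,0,0,0,0,0,-2.1],[1,0,0,0,0,0,-4.2],[1,0,0,0,0,0,-6.3],[1,0,0,0,0,0,-8.4],[1,0,0,0,0,0,-10.5]]]'

```text
clock: 27.22
eef_pos: [0.5573, 0.2904, 0.1992]
eef_rot: [-0.0, 0.281, 0.96, -0.0]
ft_force: [-0.2, -0.4, 0.1]
width: 0.0858
grip_force: 0.0
```

```bash
python3 - <<'E'
from h import *
s=st();print(go(s,[.5582,.2905,.198],-110.8))
E
```

```text
t 27.23 pos [0.5573 0.2904 0.1992] safe [ 0.044  -0.0509  0.1992] ty 57.4 w 0.0858 g 0.0 F [-0.2 -0.4  0.1] j6 -0.6
[-0.7  0.6  1.2 -0.  -0.  -2.4]
```

Emit:
servo_tool --steps '[[[1,0,0.5,0,0,0,-1.2],[1,0,0.5,0,0,0,-2.4],[0,0,0.5,0,0,0,-2.4],[0,0,0.5,0,0,0,-2.4],[0,0,0.5,0,0,0,-2.4]]]'

```text
clock: 27.85
eef_pos: [0.5576, 0.2908, 0.1992]
eef_rot: [-0.0, 0.183, 0.983, -0.0]
ft_force: [-0.1, -0.4, 0.4]
width: 0.0325
grip_force: 0.0
```

Emit:
servo_tool --steps '[[[0,0,0,0,0,0,0],[0,0,0,0,0,0,0],[0,0,0,0,0,0,0],[0,0,0,0,0,0,2],[0,0,0,0,0,0,4]]]'

```text
clock: 28.48
eef_pos: [0.5576, 0.2906, 0.1994]
eef_rot: [0.0, 0.353, 0.936, -0.0]
ft_force: [-1.5, -2.2, 3.4]
width: 0.0086
grip_force: 58.6
```

Emit:
servo_tool --steps '[[[0,0,0,0,0,0,2],[0,0,0,0,0,0,4],[0,0,0,0,0,0,6],[0,0,0,0,0,0,8],[0,0,0,0,0,0,8.5]]]'

```text
clock: 29.1
eef_pos: [0.5579, 0.2908, 0.1994]
eef_rot: [0.0, 0.667, 0.745, 0.0]
ft_force: [0.2, -2.3, 2.1]
width: 0.0086
grip_force: 58.6
```

```bash
python3 -c "from h import *;s=st();print(s['wrist_torque'])"
```

```text
t 29.1 pos [0.5579 0.2908 0.1994] safe [ 0.0445 -0.0506  0.1994] ty 6.3 w 0.0086 g 58.6 F [ 0.2 -2.3  2.1] j6 0.3
[-0.35023437  0.09965983  0.06577041]
```

Emit:
servo_tool --steps '[[[0,0,0,0,0,0,0.6],[0,0,0,0,0,0,1.2],[0,0,0,0,0,0,1.8],[0,0,0,0,0,0,2.2],[0,0,0,0,0,0,2.2]]]'

```text
clock: 29.72
eef_pos: [0.5579, 0.2908, 0.1994]
eef_rot: [0.0, 0.734, 0.679, 0.0]
ft_force: [1.5, -2.5, 3.3]
width: 0.0086
grip_force: 58.7
```

```bash
python3 -c "from h import *;s=st();print(s['wrist_torque'])"
```

```text
t 29.73 pos [0.5579 0.2908 0.1994] safe [ 0.0446 -0.0506  0.1994] ty -4.5 w 0.0086 g 58.7 F [ 1.5 -2.5  3.3] j6 0.49
[-0.26549005 -0.13211352  0.06736616]
```

Emit:
servo_tool --steps '[[[0,0,0,0,0,0,0.4],[0,0,0,0,0,0,0.8],[0,0,0,0,0,0,1.2],[0,0,0,0,0,0,1.6],[0,0,0,0,0,0,1.6]]]'

```text
clock: 30.35
eef_pos: [0.5579, 0.2908, 0.1994]
eef_rot: [0.0, 0.78, 0.626, 0.0]
ft_force: [3.6, -3.2, 4.9]
width: 0.0088
grip_force: 73.0
```

```bash
python3 -c "from h import *;s=st();print(s['wrist_torque'])"
```

```text
t 30.35 pos [0.5579 0.2908 0.1994] safe [ 0.0446 -0.0506  0.1994] ty -12.5 w 0.0088 g 73.0 F [ 3.6 -3.2  4.9] j6 0.62
[-0.47304218 -0.60259458  0.95039675]
```

Torque rose to 0.95 N m: the key is at its stop. I'll release, rise and check.

Emit:
servo_tool --steps '[[[0,0,0,0,0,0,-0.6],[1,0,0,0,0,0,-0.6],[1,0,0,0,0,0,-0.6],[1,0,0,0,0,0,-0.6],[1,0,0,-50,0,0,-0.6]]]'

```text
clock: 30.98
eef_pos: [0.556, 0.2901, 0.2462]
eef_rot: [-0.001, 0.763, 0.646, -0.004]
ft_force: [1.7, 0.5, 0.9]
width: 0.0799
grip_force: 0.0
```

Emit:
servo_tool --steps '[[[1,0,0,-60,0,0,0],[1,0,-50,-80,0,0,0],[1,0,-110,-80,0,0,0],[1,0,-120,-80,0,0,0],[1,0,-120,-80,0,0,0]]]'

```text
clock: 31.6
eef_pos: [0.4392, 0.3108, 0.3295]
eef_rot: [0.0, 0.763, 0.646, 0.0]
ft_force: [0.6, -0.3, 0.4]
width: 0.0854
grip_force: 0.0
```

```bash
python3 - <<'E'
from h import *;from bench import imaging;import pickle
s=st();c=imaging.snapshot("wrist");d=imaging.snapshot("scene");e=imaging.snapshot("side")
cv2.imwrite("pics/f1.png",np.hstack([cv2.resize(d["color"][140:340,150:350],(440,440)),e["color"][20:460,180:520]])[:,:,::-1])
E
```

```text
t 31.6 pos [0.4392 0.3108 0.3295] safe [-0.0731 -0.0253  0.3295] ty -9.5 w 0.0854 g 0.0 F [ 0.6 -0.3  0.4] j6 0.69
```

View pics/f1.png

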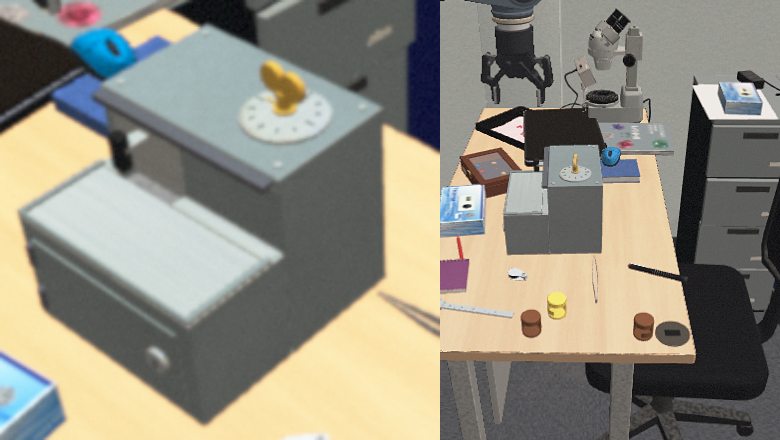

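The shutter is shut, with its tab back at the left. The key has turned a quarter round from its start line, the jars are gone, and the loupe and tweezers are where they were. Handing in.

```bash
python3 -c "from bench import workorder;print(workorder.close_job())"
```

```text
the job is handed in; nothing more can be done
None
```

I handed the job in with both jars (only two were out) down the chute, the shutter shut and the key wound to its stop; the loupe and tweezers look unmoved in the last pictures, and the hand-in returned no verdict.

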